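# Hang the board carrier on the swinging pendant hook

## Task

Lift the circuit-board carrier out of its rack and hang it by the red middle of its top bar on the pendant hook. The hook is swinging freely: first bring it to rest with one light, sustained touch (the carrier's own bar against the rod does it well), then, keeping the carrier upright, feel the bar down into the hook and let go only when the hook carries it, so that it is left hanging upright and still. Be gentle with the hook throughout and do not disturb the other things on the bench.

Things in the scene. Friction and masses are not known exactly. Their poses are not given: they have to be found in the camera images.
- carrier: Board carrier: upright aluminium frame, 260 g, same both ways round, in the rack's middle slot. Origin: middle of its underside; z up, y along it. Square top bar 10 x 10 mm, 230 mm long along y, centre line 155 mm up. 8 mm legs at y = +-39 mm; between them an open window 70 mm wide, from 150 mm down to 40 mm up, a green circuit board below it.
- bar_mid (a point): Middle of the carrier's top bar (centre of its section), painted red over 20 mm: the place to hang it by.
- bar_end (a point): On the bar's centre line 90 mm to +y of bar_mid: a good place to grip, from above, fingers closing along the carrier's x (10 mm). Its twin lies 90 mm to -y. The bar is free from 45 to 115 mm either side; gripped at 90 mm a gripper clears the hook.
- rack: Grey and black rack, fixed, 130 x 100 x 38 mm. Origin: middle of its underside. Three slots along its y, 11 mm wide, 28 mm deep, floor 10 mm up, 48 mm apart. The carrier stands in the middle one and lifts straight up; a spare board stands in the slot at x = +48 mm.
- stand: Fixed stand of the hook. Origin on the table straight below the pivot, z up. The pivot axis is 370 mm up, along the stand's y. Post, 26 mm square, on a 70 mm foot 12 mm high, at x = 150, y = 100 mm; at 392 to 408 mm height an L of beams, 20 to 26 mm wide, goes from the post along y to x = 150, y = 0 and along x to above the pivot; a blue clevis 28 mm wide hangs to 355 mm.
- pivot (a point): The pivot of the hook, on the stand; axes as the stand's. The hook swings about its y, in its x-z plane.
- hanger: Swinging pendant hook, 0.5 kg, origin on the pivot, axes as the stand's when straight. Left alone it swings on through the job (0.7 s a period, lower end up to 0.4 rad to -x, about a rest lean of 0.1 rad to -x). Yellow sleeve (radius 8 mm, to 58 mm down), then steel rod (radius 4 mm, axis x = 13 mm) ending in a J of 8 mm wire, mouth up, tip on the -x side. Never load or strike it above 10 N.
- rod_touch (a point): On the hook's rod axis, 80 mm below the pivot: a bar brought here from -x passes above the tip at every swing and draw-out, while the J goes through the carrier's window. Come slowly, the rod knocks on the bar. Pushed 5 to 20 mm to +x of where its rod is when straight, the hook leans on the bar by its weight (1 to 2 N) and rests.
- seat_highest (a point): On the hanger, 138 mm below the pivot: where a hung bar's centre rests if the rod is fully in. A stiff friction collar lets the rod be drawn out by 0 to 30 mm, different every time and not measured: the true seat is that much lower and must be felt or seen. It does not give under allowed forces.
- seat_centre (a point): On the hanger, below the pivot at mid draw-out, 153 mm down. The J's floor is flat, 18 mm long between rod and tip, so a hung bar's centre lies within 4 mm of x = 0; the tip's end is 22 mm above the hung bar's centre and leans out to x = -20 mm. Hung with its bar straight below the pivot, the carrier stays straight when let go.
- solder_spool: Bystander, leave alone: blue solder spool, 56 mm wide, 40 mm high. Origin: middle of its underside.
- flux_bottle: Bystander, leave alone: amber bottle, 40 mm wide, 85 mm high. Origin: middle of its underside.
- screwdriver: Bystander, leave alone: screwdriver, 170 mm long, lying. Origin: middle of its underside.
- parts_tray: Bystander, leave alone: red divided tray, 120 x 160 x 30 mm. Origin: middle of its underside.
- tip_cleaner: Bystander, leave alone: dark steel cup, 64 mm wide, 45 mm high. Origin: middle of its underside.
- tape_roll: Bystander, leave alone: orange tape roll, 80 mm wide, 20 mm high. Origin: middle of its underside.
- mug: Bystander, leave alone: blue mug, 80 mm wide, 90 mm high. Origin: middle of its underside.
- spare_board: Bystander, leave alone: green board, 6 x 85 x 75 mm, upright in the rack's slot at x = +48 mm. Origin: middle of its underside.
Not all that is in view belongs to the job. There is more than one size of the carrier; the one meant has the size given above.

How it is judged (in metres and radians):
On the way, in this order (a step that is already met when the one before it is completed fails the run):
1. the hook is steadied: held by a touch, it stays still for 0.4 s (contact force between anything else and hanger above 0.08 N and angular speed of hanger below 0.3 rad/s), for 0.4 s.
2. the carrier, still held in the fingers, upright within 0.08 rad, is set down in the hook so that the hook bears at least 1.2 N for 0.2 s (contact force between carrier and hanger above 1.2 N and contact force between the fingers and carrier above 1 N and angle between carrier's own z axis and vertical below 0.08 rad and x of bar_mid in the frame of hanger between -0.018 and 0.018 m and y of bar_mid in the frame of hanger between -0.016 and 0.016 m and z of bar_mid in the frame of hanger between -0.176 and -0.128 m), for 0.2 s.
At the end, for the whole second after the job is handed in: The carrier hangs from the hook by the middle of its bar (within 16 mm of the red middle), the bar down in the hook, upright within 0.2 rad and still (carrier under 0.1 m/s, hook under 0.5 rad/s), carried by the hook alone and released (contact force between carrier and hanger above 1.2 N and contact force between the fingers and carrier below 0.05 N and angle between carrier's own z axis and vertical below 0.2 rad and linear speed of carrier below 0.1 m/s and angular speed of hanger below 0.5 rad/s and x of bar_mid in the frame of hanger between -0.018 and 0.018 m and y of bar_mid in the frame of hanger between -0.016 and 0.016 m and z of bar_mid in the frame of hanger between -0.176 and -0.128 m); the robot touches nothing.
It fails at once if the hook is struck or loaded with more than 10 N (contact force between anything else and hanger above 10 N).
It fails at once if a bystander is moved more than 30 mm (distance of any of solder_spool, flux_bottle, screwdriver, parts_tray, tip_cleaner, tape_roll, mug, spare_board from where it was at the start of the episode above 0.03 m).
It also fails if it takes over 72 s, if anything falls off the work surface, if the arm or the gripper's body presses on something with over 40 N, if the wrist force passes 120 N, or if a joint passes its speed limit or range.

## Robot

A 7-joint arm with a two-finger parallel gripper is mounted at the origin on the work surface. World frame = base frame: x ahead of the robot, y to its left, z up, the work surface at z = 0. Lengths are in mm, angles in degrees, forces in N, time in s.
With the tool pointing down it reaches from about 400 to 850 mm from the base axis. Payload 10.4 kg.
Tool frame: the origin (TCP) lies on the centre line of the jaws, within the pads' length; the fingertips stand 19 mm ahead of it and the grasp point (between the pads) is the TCP; z points along the fingers, y is the line along which they close (so a half turn about z gives the same grasp; the last joint's range is limited). The gripper opens to 87 mm and grips with 3 to 60 N. Pads are 19 mm wide; open, the fingers measure 117 mm over their backs; the gripper's body (75 mm by 190 mm) begins 51 mm behind the grasp point.
Start: joints at [-67.013, 19.034, -3.707, 83.658, 1.238, 77.344, -5.071], TCP at [257.007, 569.735, 241.576] pointing down, gripper open.
Joint ranges: [-148.97, 148.97], [-28.65, 121.19], [-84.17, 76.75], [9.2, 138.47], [-72.65, 252.65], [3.7, 117.97], [-149.18, 149.18]. Speed limits (degrees/s): [127.2, 127.2, 159.86, 159.86, 180, 180, 180].

## Interface

Orientations are given as a 3x3 rotation matrix whose columns are the frame's x, y, z axes.
In Python, from cell import bot gives the robot as it stands.
- The arm moves only by the tool jog_arm, never from a script. Its argument "series" is text: rows parted by semicolons, each of 7 numbers parted by spaces: the shift along the tool's x, y, z in m, then the turn, a rotation vector about the tool's x, y, z in rad, then the opening, from -1 (shut) to 1 (fully open), so that 0 is half open. A call has 1 to 10 rows; each row shifts and turns the commanded pose from where the row before left it, along the tool's axes as they then stand; what a row does not reach is not made up. A row lasts 1/10 s, in which the tool goes at most 50 mm and 8.59 degrees, less where a joint would pass 70% of its speed; a pose out of reach is approached as far as the arm can. A call is refused whole if a number of a shift passes 0.05 or a number of a turn 0.15, either way. A call with a gripper value outside its range is refused whole. The fingers move at their own pace and stop on an object; "squeeze" is the grip in N (left out, the last holds). Time passes only in rows, so rows that do not move let the fingers close. It gives the time, the measured TCP pose, the force, the opening and the grip force at its end, in the units of the state.
- bot.get_obs(): the state, without advancing time (a new reading comes with each control period).
- bot.get_image(name): name is "side" or "top" or "wrist"; returns a dict with "image" (384x512x3 uint8, blue, green, red), "intrinsics" (3x3 intrinsics, pixels), "origin" and "attitude" of the camera in the world; the wrist camera has in their place "hand_eye" (4x4, takes a point from camera to tool coordinates, whose origin is the TCP and whose axes are the flange's). Camera axes: x right, y up, looking along -z (the intrinsics and any distortion apply to the point x, -y, -z); pixel columns grow to the right and rows downward; lengths in mm; the calibration is good to about 2 mm. A picture is of the moment at which its call begins: read the wrist's pose just before it. There is no depth.
- bot.finish_job(): hands the job in; it is judged then, once.
Trained networks look in the newest picture that a camera, given by its name, has taken for a name from the list of things; names that differ only in an ending like _2 or _b are one class to them, and where a whole thing is asked for, a point or a joint stands for the part that bears it (a point fixed in the world has none). Each returns a list of dicts, best first, with "confidence" (0 to 1); they miss things now and then, are a little off and sometimes report something else, mostly with a low value. They report only what shows in the picture. A call takes as long as a camera call. They do not tell look-alikes from the thing itself.
- bot.silhouettes(label, camera): "pixels" (384x512 bool, what is visible of it) and "pixel" ([column, row] in pixels, amid what is visible of it).
- bot.landmark_of(label, camera): "pixel" ([column, row] in pixels: a listed point, or the origin of a listed thing).
The state is a dict: "time": time; "joint_positions": joint angles; "joint_vel": joint speeds; "tau": joint torques, N m; "eef_pos": TCP position; "tcp_rot": TCP orientation; "contact_force": force on the tool from outside, world axes, zero at the start; "ft_torque": the same for the moment, N m; "finger_gap": opening from 0.0 (shut) to 1.0 (fully open); "grasp_force": force on a finger pad.
Only numpy, scipy, OpenCV 4.12 (cv2) and the standard library are available. Lean on these libraries where they do the work, as an engineer would, in place of code of your own. Each camera call takes 0.05 s, during which the arm holds its last target. There are 200 camera calls.

## Working session

There is one attempt and no reset: what is moved stays moved. The work goes in short steps, Python scripts to look and compute and a tool call to move; the robot and the scene stay as the last step left them, time stands still between calls to the robot, and variables do not carry over. Pictures are saved under pics/ and viewed, at most 12 in all, crops included, and the job is handed in when it is done.

Besides the shell and the picture viewer there is one more tool, called after "Call:" as name(argument=value, ...) on one line, values as JSON. jog_arm: Moves the arm, as the interface text tells. Its arguments: {"type":"object","properties":{"series":{"type":"string"},"squeeze":{"type":"number"}},"required":["series"]}

```bash
mkdir -p pics
cat > h.py <<'E'
import numpy as np,cv2
from cell import bot
def ray(im,px):
    K=np.array(im['intrinsics'],float);u,v=px
    d=np.linalg.inv(K)@[u,v,1.];d=np.array([d[0],-d[1],-d[2]])
    R=np.array(im['attitude'],float);o=np.array(im['origin'],float).ravel()
    d=R@d;return o,d/np.linalg.norm(d)
def atz(im,px,z):
    o,d=ray(im,px);return o+d*(z-o[2])/d[2]
def tri(rs):
    A=0;b=0
    for o,d in rs:
        P=np.eye(3)-np.outer(d,d);A=A+P;b=b+P@o
    return np.linalg.solve(A,b)
def proj(im,p):
    K=np.array(im['intrinsics'],float);c=np.array(im['attitude']).T@(np.array(p)-np.array(im['origin']).ravel())
    q=K@[c[0],-c[1],-c[2]];return q[:2]/q[2]
E
python3 - <<'E'
from h import *
o=bot.get_obs();print(o['time'],o['eef_pos'],o['tcp_rot'],o['finger_gap'])
ims={}
for c in('side','top'):
    im=bot.get_image(c);ims[c]=im;cv2.imwrite(f'pics/{c}0.png',im['image']);print(c,im.keys() if c=='side' else '',np.round(im['origin']),np.round(im['attitude'],2).tolist())
    for n in('carrier','bar_mid','bar_end','rack','stand','pivot','hanger','seat_centre','rod_touch','spare_board','mug','flux_bottle'):
        print(n,[(np.round(d['pixel']).tolist(),round(d['confidence'],2)) for d in bot.landmark_of(n,c)][:4])
E
```

```text
0.0 [256.88925771 569.36846276 240.7527135 ] [[-9.11540258e-01  4.11210528e-01 -5.09466141e-04]
 [ 4.11210834e-01  9.11539277e-01 -1.34025247e-03]
 [-8.67275252e-05 -1.43119208e-03 -9.99998972e-01]] 0.9989973789042449
side dict_keys(['image', 'intrinsics', 'origin', 'attitude']) [-297.  733. 1011.] [[-0.69, 0.43, -0.59], [-0.73, -0.4, 0.56], [0.0, 0.81, 0.59]]
carrier [([190.0, 256.0], 0.77)]
bar_mid [([189.0, 221.0], 0.85), ([237.0, 290.0], 0.67)]
bar_end [([239.0, 336.0], 0.92), ([171.0, 234.0], 0.84), ([332.0, 186.0], 0.54)]
rack [([191.0, 257.0], 0.72)]
stand []
pivot []
hanger []
seat_centre [([315.0, 184.0], 0.74)]
rod_touch [([245.0, 237.0], 0.22)]
spare_board [([186.0, 246.0], 0.77)]
mug []
flux_bottle [([224.0, 229.0], 0.67), ([148.0, 353.0], 0.25)]
top  [ 355.    3. 1787.] [[-0.02, 1.0, -0.08], [-1.0, -0.02, 0.01], [0.01, 0.08, 1.0]]
carrier [([176.0, 258.0], 0.82), ([326.0, 254.0], 0.69), ([196.0, 167.0], 0.51)]
bar_mid [([165.0, 264.0], 0.84), ([332.0, 259.0], 0.64), ([123.0, 224.0], 0.5), ([196.0, 161.0], 0.49)]
bar_end [([143.0, 293.0], 0.74), ([170.0, 168.0], 0.69), ([330.0, 224.0], 0.65), ([121.0, 225.0], 0.64)]
rack [([198.0, 164.0], 0.89), ([380.0, 160.0], 0.61)]
stand []
pivot [([334.0, 160.0], 0.75)]
hanger [([340.0, 158.0], 0.44)]
seat_centre [([328.0, 164.0], 0.57)]
rod_touch [([335.0, 160.0], 0.49)]
spare_board [([197.0, 154.0], 0.6)]
mug [([396.0, 196.0], 0.81)]
flux_bottle [([244.0, 156.0], 0.4)]
```

```bash
python3 -c "
import cv2,numpy as np
a=cv2.imread('pics/side0.png');b=cv2.imread('pics/top0.png')
cv2.imwrite('pics/both.png',cv2.resize(np.vstack([a,b]),None,fx=.78,fy=.78))"
```

```text
(no output)
```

View pics/both.png

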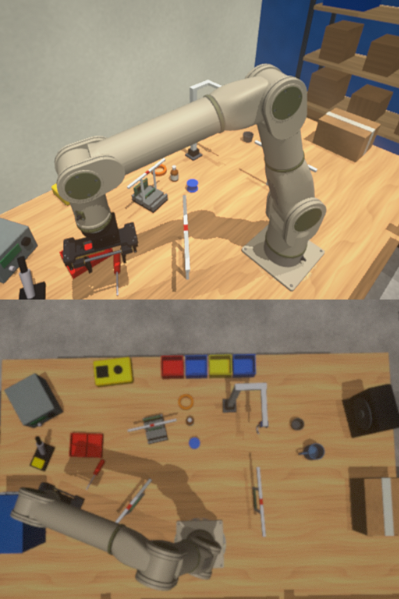

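The side view is mostly blocked by the arm. In the top view, a bar with a red middle stands in the rack at (196,161), and the stand and hook are near (334,160). Things that could be taken for the carrier: the bar at top (196,161) in the rack, the bar at top (165,264), and the bar at top (332,259). The last two stand free on the bench. By the description I choose the one in the rack, and I'll check its size in a close crop.

Run:
```python
from h import *
a=cv2.imread('pics/top0.png')
c1=cv2.resize(a[120:210,150:250],None,fx=5,fy=5,interpolation=cv2.INTER_CUBIC)
c2=cv2.resize(a[95:185,290:350],None,fx=5,fy=5,interpolation=cv2.INTER_CUBIC)
cv2.imwrite('pics/crop1.png',np.hstack([c1,c2]))
im=bot.get_image('top')
print(np.round(im['intrinsics'],1).tolist())
for n,p,z in(('rackbar',(196,161),165),('rack',(198,164),0),('d1',(165,264),160),('d2',(332,259),160),('pivot',(334,160),370)):print(n,np.round(atz(im,p,z)))
```

```text
[[453.6, 0.0, 256.6], [0.0, 453.6, 186.4], [0.0, 0.0, 1.0]]
rackbar [575. 207. 165.]
rack [586. 220.   0.]
d1 [210. 322. 160.]
d2 [ 215. -271.  160.]
pivot [ 542. -253.  370.]
```

View pics/crop1.png

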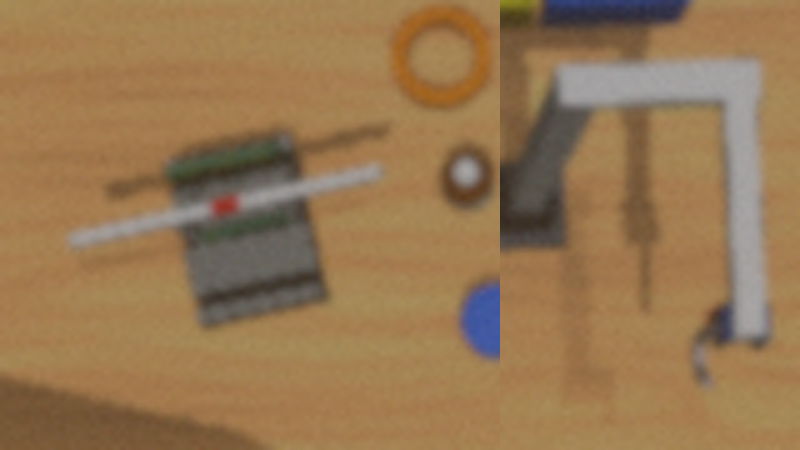

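The crop shows one bar from about (164,168) to (226,154), 227 mm long, so it has the right size. It stands in the rack's middle slot with the red middle at (195,161), and its yaw is about +12.7°. The beam comes to the pivot at about (340,162), and the stand's axes are close to the world axes. I'll grip the -y end.

Call:
jog_arm(series="-0.04 -0.022 -0.002 0 0 0 0;-0.04 -0.022 -0.002 0 0 0 0;-0.04 -0.022 -0.002 0 0 0 0;-0.04 -0.022 -0.002 0 0 0 0;-0.04 -0.022 -0.002 0 0 0 0;-0.04 -0.022 -0.002 0 0 0 0;-0.04 -0.022 -0.002 0 0 0 0;-0.04 -0.022 -0.002 0 0 0 0;-0.04 -0.022 -0.002 0 0 0 0;-0.04 -0.022 -0.002 0 0 0 0", squeeze=60)

```text
time: 2.35
eef_pos: [532.0, 203.1, 261.9]
tcp_rot: [[-0.912, 0.411, 0.0], [0.411, 0.912, 0.0], [-0.0, 0.001, -1.0]]
contact_force: [0.7, 1.0, 0.8]
finger_gap: 0.499
grasp_force: 0.0
```

Call:
jog_arm(series="0 0 0 0 0 0.132 0;0 0 0 0 0 0.132 0;0 0 0 0 0 0.132 0;0 0 0 0 0 0.132 0;0 0 0 0 0 0.132 0;0 0 0 0 0 0.132 0;0 0 0 0 0 0.132 0;0 0 0 0 0 0 0")

```text
time: 3.15
eef_pos: [531.1, 204.8, 261.6]
tcp_rot: [[-0.219, 0.976, 0.0], [0.976, 0.219, 0.0], [0.0, 0.0, -1.0]]
contact_force: [-1.1, -0.0, 0.2]
finger_gap: 0.502
grasp_force: 0.0
```

```bash
cat >> h.py <<'E'
def wim():
    o=bot.get_obs();im=bot.get_image('wrist')
    H=np.array(im['hand_eye'],float);T=np.eye(4);T[:3,:3]=o['tcp_rot'];T[:3,3]=o['eef_pos']
    W=T@H;im['origin']=W[:3,3];im['attitude']=W[:3,:3];return im
def st():
    o=bot.get_obs();R=np.array(o['tcp_rot']);print('t',round(o['time'],2),'p',np.round(o['eef_pos'],1),'yawY',round(np.degrees(np.arctan2(R[1,1],R[0,1])),2),'z',np.round(R[:,2],4),'F',np.round(o['contact_force'],2),'M',np.round(o['ft_torque'],2),'gap',round(o['finger_gap'],3),'g',round(o['grasp_force'],1));return o,R
def need(o,R,p): print('shift tool',np.round(R.T@(np.array(p)-o['eef_pos']),1))
E
python3 - <<'E'
from h import *
o,R=st()
im=wim();cv2.imwrite('pics/w1.png',im['image']);s=bot.get_image('side');cv2.imwrite('pics/s1.png',s['image'])
t=bot.get_image('top');cv2.imwrite('pics/t1.png',t['image'])
for c in('wrist','side','top'):
    for n in('bar_mid','bar_end','pivot','stand','rod_touch','seat_centre','hanger','carrier'):
        print(c,n,[(np.round(d['pixel'],1).tolist(),round(d['confidence'],2)) for d in bot.landmark_of(n,c)][:4])
cv2.imwrite('pics/v1.png',cv2.resize(np.hstack([im['image'],s['image']]),None,fx=.78,fy=.78))
E
```

```text
t 3.15 p [531.1 204.8 261.6] yawY 12.66 z [ 1.e-04  1.e-04 -1.e+00] F [-1.14 -0.01  0.2 ] M [-0.06  0.04 -0.02] gap 0.502 g 0.0
wrist bar_mid [([306.1, 198.5], 0.97)]
wrist bar_end [([316.8, 86.0], 0.58)]
wrist pivot []
wrist stand []
wrist rod_touch []
wrist seat_centre []
wrist hanger []
wrist carrier [([19.0, 20.6], 0.64), ([286.4, 167.9], 0.55)]
side bar_mid [([362.3, 202.5], 0.95), ([190.6, 222.4], 0.93), ([236.9, 292.1], 0.78)]
side bar_end [([333.5, 185.8], 0.95), ([170.1, 234.5], 0.93), ([238.1, 336.5], 0.59)]
side pivot [([294.0, 124.0], 0.7)]
side stand [([295.4, 124.8], 0.5), ([191.3, 255.6], 0.26), ([184.3, 250.3], 0.18)]
side rod_touch [([292.3, 143.8], 0.44)]
side seat_centre [([290.3, 156.7], 0.65), ([206.0, 219.2], 0.41)]
side hanger [([297.1, 125.9], 0.41)]
side carrier [([352.5, 244.2], 0.95), ([190.7, 255.9], 0.89), ([240.9, 340.6], 0.82)]
top bar_mid [([332.9, 259.2], 0.67), ([195.7, 162.9], 0.46)]
top bar_end [([144.6, 293.2], 0.85), ([330.3, 223.3], 0.6)]
top pivot [([335.7, 159.2], 0.74)]
top stand []
top rod_touch [([331.8, 157.1], 0.37)]
top seat_centre [([329.6, 157.9], 0.37)]
top hanger [([337.0, 155.4], 0.55), ([334.8, 160.6], 0.48)]
top carrier [([329.2, 255.9], 0.98), ([175.7, 260.7], 0.87), ([199.5, 164.8], 0.65), ([331.1, 158.3], 0.47)]
```

View pics/v1.png

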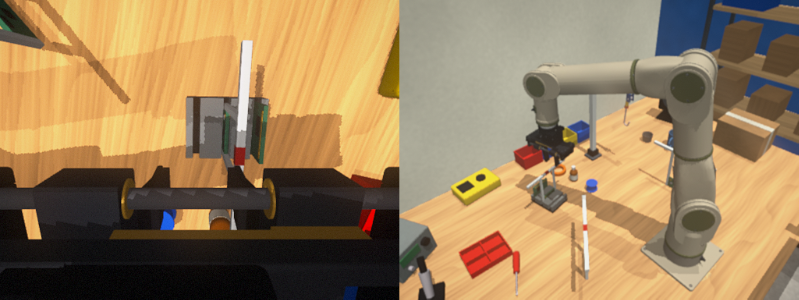

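The wrist view (left half) shows the red middle at about (306,198) and the bar running up to about (317,52). The side view shows the carrier's red middle at (190,222). The hook's upper part is hidden behind the arm, and its lower part is near (290,157).

Run:
```python
from h import *
o,R=st()
w=wim();s=bot.get_image('side');t=bot.get_image('top')
I=w['image'].astype(int)
m=(I.min(2)>150)&(I.max(2)-I.min(2)<40);m[200:]=0;m[:,:280]=0;m[:,340:]=0
rows=[];
for r in range(55,185,5):
    c=np.where(m[r])[0]
    if len(c)>3: rows.append((r,c.min(),c.max()))
print(rows[::4]);
rr=np.array([x[0] for x in rows]);cc=np.array([(x[1]+x[2])/2 for x in rows])
p=np.polyfit(rr,cc,1)
a,b=[atz(w,(np.polyval(p,r),r),165) for r in(60,180)];print(a,b,'bar yaw',np.degrees(np.arctan2(-(a-b)[0],(a-b)[1])))
mid=tri([ray(w,(306.1,198.5)),ray(s,(190.6,222.4))]);print('tri',mid, 'wristz165',atz(w,(306.1,198.5),165),'side165',atz(s,(190.6,222.4),165),'top',atz(t,(195.7,162),165))
# stand : beam/bodies, pivot
for c,px,im in(('side',(294,124),s),('top',(335.7,159.2),t)):print(c,atz(im,px,370))
print('tri piv',tri([ray(s,(294,124)),ray(t,(335.7,159.2))]))
# beam mask in top
J=t['image'].astype(int);q=(J.min(2)>165)&(J.max(2)-J.min(2)<25);q[:,:295]=0;q[:,348:]=0;q[:100]=0;q[180:]=0
for r in range(104,170,4):
    c=np.where(q[r])[0]
    if len(c):print(r,c.min(),c.max(),end=' | ')
```

```text
t 4.5 p [531.2 204.7 261.6] yawY 12.78 z [ 0.e+00  1.e-04 -1.e+00] F [ 0.34 -0.54 -0.27] M [-0.04 -0.   -0.03] gap 0.502 g 0.0
[(55, np.int64(311), np.int64(323)), (75, np.int64(310), np.int64(322)), (95, np.int64(308), np.int64(320)), (115, np.int64(307), np.int64(319)), (135, np.int64(306), np.int64(318)), (155, np.int64(304), np.int64(316)), (175, np.int64(305), np.int64(313))]
[554.5514775  317.01243094 165.        ] [573.5820393  225.47937514 165.        ] bar yaw 11.744995207502207
tri [577.98537957 202.49374593 151.49597147] wristz165 [575.89215928 209.33608344 165.        ] side165 [563.32935426 207.53201576 165.        ] top [571.76789869 208.46313653 165.        ]
side [ 548.6805678 -269.9144764  370.       ]
top [ 544.05351015 -258.29442483  370.        ]
tri piv [ 541.6585325  -258.43642764  376.44630366]
```

Call:
jog_arm(series="-0.032 0.015 0 0 0 0.017 0;-0.032 0.015 0 0 0 0 0;-0.032 0.014 0 0 0 0 0;0 0 0.02 0 0 0 0;0 0 0.02 0 0 0 0;0 0 0 0 0 0 0")

```text
time: 5.25
eef_pos: [593.1, 119.7, 218.8]
tcp_rot: [[-0.204, 0.979, -0.004], [0.979, 0.204, -0.001], [-0.0, -0.005, -1.0]]
contact_force: [-0.6, -0.1, -0.3]
finger_gap: 0.499
grasp_force: 0.0
```

Run:
```python
from h import *
o,R=st()
w=wim();s=bot.get_image('side');cv2.imwrite('pics/v2.png',np.hstack([cv2.resize(w['image'],(400,300)),cv2.resize(s['image'][50:250,130:396],(400,300))]))
for n in('bar_mid','bar_end'):
  for c,im in(('wrist',w),('side',s)):
    for d in bot.landmark_of(n,c)[:3]: print(n,c,np.round(d['pixel'],1),round(d['confidence'],2),atz(im,d['pixel'],165))
I=w['image'].astype(int)
m=(I.min(2)>150)&(I.max(2)-I.min(2)<40)
P=[]
for r in range(40,190,5):
    c=np.where(m[r,270:360])[0]+270
    if 5<len(c)<25:P.append(atz(w,((c.min()+c.max())/2,r),165))
P=np.array(P);f=np.polyfit(P[:,1],P[:,0],1);print('slope',f,'yaw',np.degrees(np.arctan(-f[0])),'x at tcp y',np.polyval(f,o['eef_pos'][1]),len(P))
```

```text
t 5.25 p [593.1 119.7 218.8] yawY 11.78 z [-0.0043 -0.0014 -1.    ] F [-0.58 -0.06 -0.25] M [-0.13  0.1   0.01] gap 0.499 g 0.0
bar_mid wrist [258.2  73.5] 0.91 [577.18102663 208.87635028 165.        ]
bar_mid side [189.7 220.7] 0.73 [572.50804847 204.58789036 165.        ]
bar_mid side [236.6 290.4] 0.73 [244.32201671 283.90505363 165.        ]
bar_end side [242.5 335.2] 0.72 [130.49588309 364.52373759 165.        ]
bar_end side [334.5 186.7] 0.64 [ 362.04018111 -308.9923091   165.        ]
bar_end side [171.6 236.2] 0.61 [549.56105179 291.43195901 165.        ]
slope [  1.27214163 293.10798924] yaw -51.8299617606722 x at tcp y 445.38306472106524 1<stdin>:13: RankWarning: Polyfit may be poorly conditioned
```

View pics/v2.png

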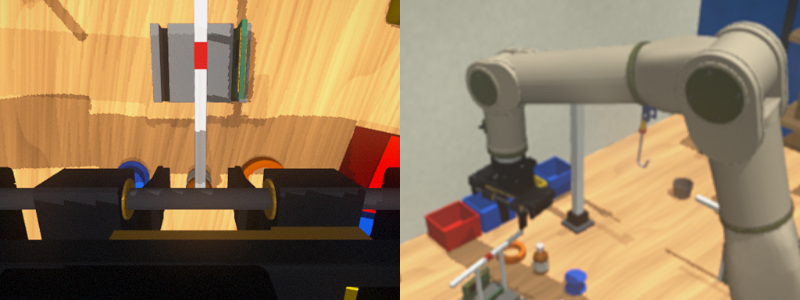

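The wrist view shows the bar vertical and centred between the fingers, with the red middle at about (258,73). That is 90 mm from the TCP along the bar. Next I go down and grip.

Call:
jog_arm(series="0 0.002 0.02 0 0 0 0;0 0 0.02 0 0 0 0;0 0 0.014 0 0 0 0;0 0 0 0 0 0 0;0 0 0 0 0 0 -1;0 0 0 0 0 0 -1;0 0 0 0 0 0 -1;0 0 0 0 0 0 -1;0 0 0 0 0 0 -1;0 0 0 0 0 0 -1", squeeze=60)

```text
time: 6.55
eef_pos: [596.4, 120.5, 167.8]
tcp_rot: [[-0.204, 0.979, 0.0], [0.979, 0.204, 0.0], [0.0, 0.0, -1.0]]
contact_force: [0.1, 0.3, 2.6]
finger_gap: 0.101
grasp_force: 60.1
```

Run:
```python
from h import *
st()
```

```text
t 6.55 p [596.4 120.5 167.8] yawY 11.8 z [ 3.e-04  2.e-04 -1.e+00] F [0.14 0.3  2.6 ] M [-0.15  0.14 -0.01] gap 0.101 g 60.1
```

Call:
jog_arm(series="0 0 -0.008 0 0 0 -1;0 0 -0.008 0 0 0 -1;0 0 -0.012 0 0 0 -1;0 0 -0.012 0 0 0 -1;0 0 -0.015 0 0 0 -1;0 0 -0.02 0 0 0 -1;0 0 -0.02 0 0 0 -1;0 0 -0.02 0 0 0 -1;0 0 -0.01 0 0 0 -1;0 0 0 0 0 0 -1")

```text
time: 7.55
eef_pos: [596.9, 120.6, 294.5]
tcp_rot: [[-0.204, 0.979, 0.003], [0.979, 0.204, 0.001], [0.0, 0.003, -1.0]]
contact_force: [-0.1, -0.5, -3.1]
finger_gap: 0.107
grasp_force: 60.3
```

Run:
```python
from h import *
o,R=st()
w=wim();s=bot.get_image('side')
cv2.imwrite('pics/v3.png',np.hstack([cv2.resize(w['image'],(400,300)),cv2.resize(s['image'][50:250,130:396],(400,300))]))
bm=[bot.landmark_of('bar_mid',c) for c in('wrist','side')]
print([[(np.round(d['pixel'],1),round(d['confidence'],2)) for d in x[:3]] for x in bm])
d=bm[0][0]['pixel'];P=atz(w,d,o['eef_pos'][2]-3);print(P,R.T@(P-o['eef_pos']))
print('tri',tri([ray(w,d),ray(s,bm[1][0]['pixel'])]))
for n in('pivot','rod_touch','seat_centre'): print(n,[(np.round(d['pixel'],1),round(d['confidence'],2)) for d in bot.landmark_of(n,'side')][:3])
```

```text
t 7.55 p [596.9 120.6 294.5] yawY 11.8 z [ 0.0028  0.0011 -1.    ] F [-0.07 -0.47 -3.11] M [-0.32 -0.14 -0.01] gap 0.107 g 60.3
[[(array([253.9,  58.8]), 0.86)], [(array([186.2, 192.6]), 0.78), (array([235.9, 291.4]), 0.58), (array([295.4, 144.8]), 0.29)]]
[578.41852272 210.64451019 291.51446969] [91.95999898  0.29592873  3.04614209]
tri [575.5464732  208.2625191  281.67286985]
pivot [(array([295.4, 125.7]), 0.78), (array([166.5, 204.1]), 0.47)]
rod_touch [(array([294. , 144.2]), 0.46)]
seat_centre [(array([299.5, 165. ]), 0.58), (array([186.1, 191.4]), 0.45), (array([297.1, 126.5]), 0.32)]
```

View pics/v3.png

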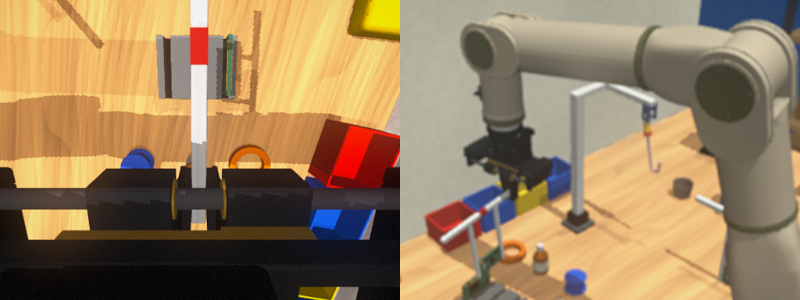

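The carrier is lifted and upright. The wrist view has the red middle at (254,59), in line with the tool. The side view now shows the stand and hook clearly, with the pivot at about (295,126). I'll measure the stand.

Run:
```python
from h import *
acc={}
for k in range(6):
  for c in('side','top'):
    im=bot.get_image(c)
    for n in('pivot','rod_touch'):
      for d in bot.landmark_of(n,c):
        p=d['pixel']
        if d['confidence']>.35 and ((c=='side' and 285<p[0]<305 and 115<p[1]<155) or (c=='top' and 325<p[0]<345 and 150<p[1]<170)):
          acc.setdefault((c,n),[]).append(p)
          break
    if c=='top':t=im
    else:s=im
    acc.setdefault(c+'im',[]).append(im['image'].astype(float))
for k in acc:
  if not isinstance(k,str):print(k,len(acc[k]),np.mean(acc[k],0),np.std(acc[k],0))
a=np.mean(acc['side','pivot'],0);b=np.mean(acc['top','pivot'],0)
print('side',atz(s,a,370),'top',atz(t,b,370),'tri',tri([ray(s,a),ray(t,b)]))
T=np.mean(acc['topim'],0);S=np.mean(acc['sideim'],0)
cv2.imwrite('pics/Tm.png',T);cv2.imwrite('pics/Sm.png',S)
print(T[140,325:350].astype(int).tolist())
c1=cv2.resize(T[95:180,290:350],None,fx=6.5,fy=6.5,interpolation=cv2.INTER_CUBIC)
c2=cv2.resize(S[95:180,240:300+12],None,fx=5.5,fy=6.5,interpolation=cv2.INTER_CUBIC)
cv2.imwrite('pics/crop2.png',np.hstack([c1,c2]))
```

```text
('side', 'pivot') 6 [293.26666667 123.98333333] [0.62893208 1.43923205]
('side', 'rod_touch') 6 [292.33333333 146.58333333] [1.69574631 1.38011674]
('top', 'pivot') 5 [334.26 160.08] [1.38072445 0.8885944 ]
('top', 'rod_touch') 6 [331.65       162.78333333] [0.85780728 4.11234591]
side [ 550.61102703 -268.03771378  370.        ] top [ 541.35647243 -253.65689798  370.        ] tri [ 539.24037708 -252.76389235  379.2519436 ]
[[79, 123, 160], [78, 122, 160], [80, 123, 159], [78, 122, 158], [80, 124, 160], [79, 124, 159], [80, 124, 160], [79, 124, 159], [79, 123, 158], [79, 116, 146], [99, 117, 134], [134, 138, 144], [152, 154, 156], [156, 157, 159], [155, 155, 158], [153, 154, 157], [141, 146, 152], [112, 130, 146], [88, 124, 152], [83, 126, 159], [81, 125, 158], [80, 126, 159], [82, 128, 159], [81, 127, 159], [83, 129, 160]][ WARN:0@10.830] global loadsave.cpp:1063 imwrite_ Unsupported depth image for selected encoder is fallbacked to CV_8U.
```

View pics/crop2.png

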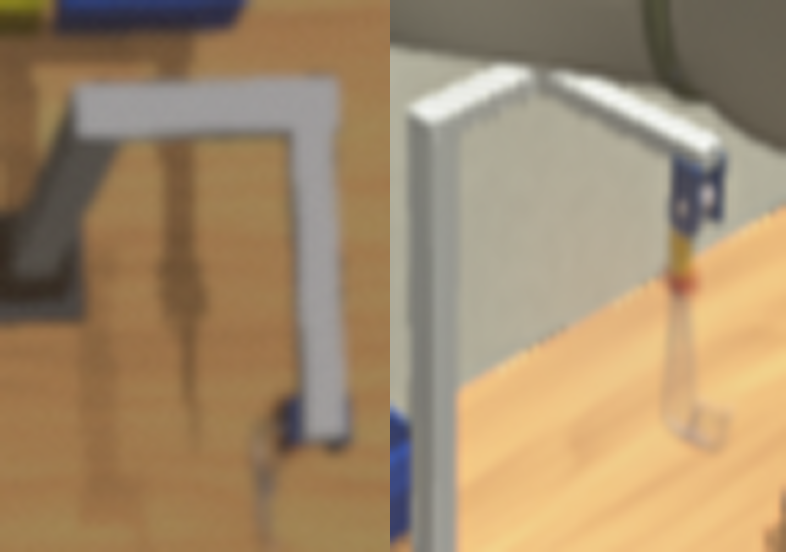

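The averaged crops show the L of beams. In the top view it has its corner near (339,111) and its end near (340,162). I'll fit the beam centre lines in the top view to get the stand's pose.

Run:
```python
from h import *
T=cv2.imread('pics/Tm.png').astype(float);t=bot.get_image('top')
B=T[:,:,0]/T[:,:,2]
def ctr(v,i0,lo,hi):
    w=np.clip((v-.55)/.4,0,1);return (w*np.arange(i0,i0+len(v))).sum()/w.sum(),w.sum()
A=[]
for r in range(120,155):
    c,n=ctr(B[r,328:352],328,0,0);A.append(atz(t,(c,r),408)); 
print('width px',n)
C=[]
for c in range(305,330):
    v=B[104:122,c];r,n=ctr(v,104,0,0);C.append(atz(t,(c,r),408))
print('w2',n)
A=np.array(A);C=np.array(C)
fa=np.polyfit(A[:,0],A[:,1],1);fc=np.polyfit(C[:,1],C[:,0],1)
print('xbeam yaw',np.degrees(np.arctan(fa[0])),'ybeam yaw',-np.degrees(np.arctan(fc[0])))
x=600
for _ in range(50): y=np.polyval(fa,x);x=np.polyval(fc,y)
for yaw in(np.arctan(fa[0]),-np.arctan(fc[0])):
    print('corner',x,y,'pivot',x-150*np.cos(yaw),y-150*np.sin(yaw))
v=[B[r,337:343].mean() for r in range(155,170)];print(np.round(v,2));
```

```text
width px 7.15313932243906
w2 9.059172268826305
xbeam yaw 0.7190302059850164 ybeam yaw 3.371691098772181
corner 692.2958994631629 -261.14624653601055 pivot 542.3077109499711 -263.02861380391147
corner 692.2958994631629 -261.14624653601055 pivot 542.5555482060429 -269.96821941027986
[0.97 0.97 0.98 0.98 0.98 0.98 0.97 0.9  0.71 0.54 0.5  0.5  0.5  0.48
 0.48]
```

The fits give the pivot at about (543,-264,370) with the stand's yaw at 1 to 2°. I move the carrier to the -x side of the hook at rod_touch height, going around and keeping clear.

Call:
jog_arm(series="0.003 -0.015 0 0 0 0 -1;0.006 -0.028 0 0 0 0 -1;0.008 -0.038 0 0 0 0 -1;0.008 -0.04 0 0 0 0 -1;0.007 -0.034 0 0 0 0 -1;0.004 -0.018 0 0 0 0 -1;0 0 0 0 0 0.045 -1;0 0 0 0 0 0.06 -1;0 0 0 0 0 0.05 -1;0 0 0 0 0 0.025 -1")

```text
time: 10.75
eef_pos: [419.6, 120.3, 292.7]
tcp_rot: [[-0.024, 1.0, 0.0], [1.0, 0.024, 0.0], [0.0, 0.0, -1.0]]
contact_force: [0.5, -0.1, -1.7]
finger_gap: 0.108
grasp_force: 60.1
```

Call:
jog_arm(series="-0.015 0 0 0 0 0 -1;-0.025 0 0 0 0 0 -1;-0.035 0 0 0 0 0 -1;-0.04 0 0 0 0 0 -1;-0.045 0 0 0 0 0 -1;-0.045 0 0 0 0 0 -1;-0.045 0 0 0 0 0 -1;-0.045 0 0 0 0 0 -1;-0.045 0 0 0 0 0 -1;-0.045 0 0 0 0 0 -1")

```text
time: 11.75
eef_pos: [428.6, -267.3, 293.0]
tcp_rot: [[-0.027, 1.0, 0.001], [1.0, 0.027, 0.0], [-0.0, 0.001, -1.0]]
contact_force: [1.5, 0.1, -3.3]
finger_gap: 0.106
grasp_force: 60.3
```

Call:
jog_arm(series="-0.035 0 0 0 0 0 -1;-0.025 0 0 0 0 0 -1;-0.012 0 0 0 0 0 -1;0 0 0 0 0 0 -1;0 0 0 0 0 0 -1")

```text
time: 12.25
eef_pos: [431.0, -336.6, 292.4]
tcp_rot: [[-0.026, 1.0, -0.0], [1.0, 0.026, 0.0], [0.0, -0.0, -1.0]]
contact_force: [-0.2, 0.5, -3.0]
finger_gap: 0.105
grasp_force: 60.1
```

Run:
```python
from h import *
o,R=st()
w=wim();s=bot.get_image('side')
for n in('bar_mid','pivot','rod_touch','seat_centre'):
  for c in('wrist','side'):print(n,c,[(np.round(d['pixel'],1).tolist(),round(d['confidence'],2)) for d in bot.landmark_of(n,c)][:3])
d=bot.landmark_of('bar_mid','wrist')
if d:
  P=atz(w,d[0]['pixel'],o['eef_pos'][2]-3);print(P,R.T@(P-o['eef_pos']));print('slope mm per mm z',ray(w,d[0]['pixel'])[1])
cv2.imwrite('pics/v4.png',np.hstack([cv2.resize(w['image'],(400,300)),cv2.resize(s['image'][50:250,180:446],(400,300))]))
```

```text
t 12.25 p [ 431.  -336.6  292.4] yawY 1.48 z [-4.e-04  2.e-04 -1.e+00] F [-0.22  0.48 -2.96] M [-0.32 -0.01 -0.06] gap 0.105 g 60.1
bar_mid wrist [([255.0, 61.6], 0.92)]
bar_mid side [([361.9, 200.1], 0.98), ([314.4, 157.5], 0.93), ([237.0, 294.0], 0.62)]
pivot wrist []
pivot side [([293.7, 125.4], 0.73), ([295.3, 166.4], 0.68), ([293.4, 146.5], 0.37)]
rod_touch wrist [([490.6, 115.2], 0.8)]
rod_touch side [([295.0, 145.3], 0.62)]
seat_centre wrist [([387.8, 109.7], 0.76)]
seat_centre side [([299.9, 161.0], 0.55)]
[ 429.4045725  -245.82229756  289.42704475] [90.82506522  0.76274827  3.01490151]
slope mm per mm z [-0.00186178  0.13209934 -0.99123473]
```

View pics/v4.png

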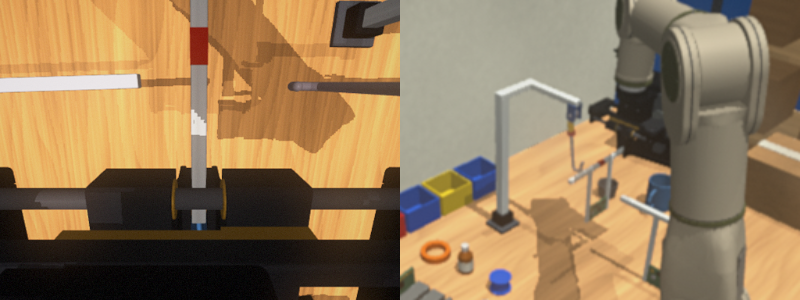

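The wrist view shows the hook at the right, its J tip at about (372,110) and the rod running to (510,114), lower in the picture than the red middle at (255,61). I'll get the hook's y from these pixels.

Run:
```python
from h import *
o,R=st();w=None
for k in range(4):
    w=wim()
    for n,z in(('rod_touch',290),('seat_centre',222)):
        print(n,[(np.round(d['pixel'],1).tolist(),round(d['confidence'],2),np.round(atz(w,d['pixel'],z)).tolist()) for d in bot.landmark_of(n,'wrist')][:2])
    I=w['image'].astype(int);sub=I[90:135,360:500]
    m=(sub.max(2)-sub.min(2)<25)&(sub.max(2)<190)
    for c in(390,410,430,450,470,490):
        r=np.where(m[:,c-360])[0]
        if len(r)and len(r)<30:print(c,r.min()+90,r.max()+90,end=' ')
    print()
for z in(200,230,260,290):print(z,[np.round(atz(w,p,z)[:2]).tolist() for p in((375,110),(410,111),(490,114.5))])
```

```text
t 12.8 p [ 431.5 -336.4  292.5] yawY 1.5 z [ 1.e-04  2.e-04 -1.e+00] F [ 0.1   0.34 -2.78] M [-0.36  0.07 -0.03] gap 0.106 g 60.1
rod_touch []
seat_centre [([411.2, 112.1], 0.63, [541.0, -267.0, 222.0]), ([254.6, 61.1], 0.4, [429.0, -236.0, 222.0])]
410 107 115 430 107 116 450 107 117 470 118 118 490 109 109 
rod_touch [([489.1, 115.6], 0.77, [543.0, -267.0, 290.0])]
seat_centre [([384.5, 108.5], 0.62, [521.0, -265.0, 222.0]), ([257.9, 296.1], 0.22, [437.0, -419.0, 222.0])]
390 106 115 410 106 116 430 106 117 450 106 118 470 106 112 490 106 121 
rod_touch [([475.4, 115.1], 0.73, [536.0, -267.0, 290.0])]
seat_centre [([368.1, 112.2], 0.94, [510.0, -268.0, 222.0])]
390 106 115 410 106 116 430 106 117 450 106 119 470 106 115 490 106 121 
rod_touch [([494.6, 116.1], 0.76, [546.0, -267.0, 290.0])]
seat_centre [([391.5, 110.1], 0.63, [526.0, -266.0, 222.0]), ([496.6, 115.5], 0.34, [601.0, -268.0, 222.0])]
390 106 115 410 106 115 430 106 116 450 106 118 470 108 119 490 106 106 
200 [[524.0, -266.0], [551.0, -266.0], [613.0, -267.0]]
230 [[512.0, -266.0], [535.0, -266.0], [590.0, -267.0]]
260 [[500.0, -266.0], [520.0, -266.0], [567.0, -267.0]]
290 [[488.0, -266.0], [505.0, -266.0], [543.0, -266.0]]
```

The hook's plane is at y = -266. I shift the bar to match and come to about x = 500, then advance slowly.

Call:
jog_arm(series="-0.006 0.01 0 0 0 0 -1;-0.008 0.018 0 0 0 0 -1;-0.006 0.018 0 0 0 0 -1;-0.003 0.014 0 0 0 0 -1;0 0.008 0 0 0 0 -1;0 0.003 0 0 0 0 -1;0 0.002 0 0 0 0 -1;0 0.002 0 0 0 0 -1;0 0.002 0 0 0 0 -1;0 0.002 0 0 0 0 -1")

```text
time: 14.4
eef_pos: [511.0, -357.4, 292.7]
tcp_rot: [[-0.026, 1.0, 0.0], [1.0, 0.026, 0.0], [0.0, 0.0, -1.0]]
contact_force: [0.4, -0.8, -3.4]
finger_gap: 0.107
grasp_force: 60.1
```

Call:
jog_arm(series="0 0.002 0 0 0 0 -1;0 0.002 0 0 0 0 -1;0 0.002 0 0 0 0 -1;0 0.002 0 0 0 0 -1;0 0.002 0 0 0 0 -1;0 0.002 0 0 0 0 -1;0 0.002 0 0 0 0 -1;0 0.002 0 0 0 0 -1;0 0.002 0 0 0 0 -1;0 0.002 0 0 0 0 -1")

```text
time: 15.4
eef_pos: [531.2, -356.9, 292.5]
tcp_rot: [[-0.026, 1.0, -0.0], [1.0, 0.026, 0.0], [0.0, -0.0, -1.0]]
contact_force: [0.4, -0.2, -2.7]
finger_gap: 0.104
grasp_force: 60.1
```

Call:
jog_arm(series="0 0.002 0 0 0 0 -1;0 0.002 0 0 0 0 -1;0 0.002 0 0 0 0 -1;0 0.002 0 0 0 0 -1;0 0.002 0 0 0 0 -1;0 0.002 0 0 0 0 -1;0 0.002 0 0 0 0 -1;0 0.002 0 0 0 0 -1;0 0.002 0 0 0 0 -1;0 0.002 0 0 0 0 -1")

```text
time: 16.4
eef_pos: [551.1, -356.4, 292.5]
tcp_rot: [[-0.026, 1.0, -0.0], [1.0, 0.026, 0.0], [0.0, -0.0, -1.0]]
contact_force: [-0.4, 0.5, -3.3]
finger_gap: 0.108
grasp_force: 60.3
```

Run:
```python
from h import *
o,R=st()
for k in range(3):
    w=wim();st()
    for n in('rod_touch','seat_centre','bar_mid'):
        print(n,[(np.round(d['pixel'],1).tolist(),round(d['confidence'],2),np.round(atz(w,d['pixel'],290)).tolist()) for d in bot.landmark_of(n,'wrist')][:2])
```

```text
t 16.4 p [ 551.1 -356.4  292.5] yawY 1.49 z [-1.e-04  0.e+00 -1.e+00] F [-0.42  0.51 -3.29] M [-0.3   0.18  0.06] gap 0.108 g 60.3
t 16.45 p [ 551.5 -356.2  292.4] yawY 1.51 z [ 1.e-04  1.e-04 -1.e+00] F [ 0.1   1.02 -3.49] M [-0.34  0.04 -0.  ] gap 0.107 g 60.4
rod_touch [([271.6, 62.6], 0.9, [557.0, -266.0, 290.0])]
seat_centre []
bar_mid []
t 16.65 p [ 550.9 -356.3  292.4] yawY 1.49 z [-2.e-04  2.e-04 -1.e+00] F [-0.42  0.68 -3.15] M [-0.36  0.18  0.05] gap 0.105 g 60.2
rod_touch [([271.5, 65.9], 0.71, [557.0, -267.0, 290.0])]
seat_centre []
bar_mid []
t 16.85 p [ 551.  -356.4  292.5] yawY 1.49 z [-0.e+00  2.e-04 -1.e+00] F [-0.38 -0.34 -3.22] M [-0.33  0.13  0.1 ] gap 0.104 g 60.2
rod_touch [([271.9, 63.2], 0.67, [557.0, -266.0, 290.0])]
seat_centre []
bar_mid []
```

The rod now lies on the bar at x of about 557. I push about 9 mm further and hold.

Call:
jog_arm(series="0 0.002 0 0 0 0 -1;0 0.002 0 0 0 0 -1;0 0.002 0 0 0 0 -1;0 0.002 0 0 0 0 -1;0 0.001 0 0 0 0 -1;0 0 0 0 0 0 -1;0 0 0 0 0 0 -1;0 0 0 0 0 0 -1;0 0 0 0 0 0 -1;0 0 0 0 0 0 -1")

```text
time: 18.0
eef_pos: [560.0, -356.1, 292.5]
tcp_rot: [[-0.026, 1.0, 0.0], [1.0, 0.026, 0.0], [0.0, 0.0, -1.0]]
contact_force: [-1.0, 0.3, -2.9]
finger_gap: 0.108
grasp_force: 60.4
```

Call:
jog_arm(series="0 0 0 0 0 0 -1;0 0 0 0 0 0 -1;0 0 0 0 0 0 -1;0 0 0 0 0 0 -1;0 0 0 0 0 0 -1")

```text
time: 18.5
eef_pos: [560.0, -356.2, 292.5]
tcp_rot: [[-0.026, 1.0, 0.0], [1.0, 0.026, 0.0], [0.0, 0.0, -1.0]]
contact_force: [-0.0, -0.1, -2.3]
finger_gap: 0.108
grasp_force: 60.4
```

Run:
```python
from h import *
A=[]
for k in range(4):
    w=wim();o,R=st();s=bot.get_image('side')
    A.append([np.round(d['pixel'],1).tolist()+[round(d['confidence'],2)] for n in('rod_touch','seat_centre') for d in bot.landmark_of(n,'wrist')[:1]])
    A.append([n+str(np.round(d['pixel'],1).tolist()) for n in('rod_touch','seat_centre','pivot','bar_mid') for d in bot.landmark_of(n,'side') if d['confidence']>.4][:6])
for a in A:print(a)
cv2.imwrite('pics/v5.png',np.hstack([cv2.resize(w['image'][:230],(400,300)),cv2.resize(s['image'][100:190,255:345],(400,400),interpolation=cv2.INTER_CUBIC)[:300]]))
```

```text
t 18.55 p [ 560.  -356.1  292.5] yawY 1.49 z [ 0.e+00  1.e-04 -1.e+00] F [-1.05  0.66 -2.63] M [-0.35  0.3   0.05] gap 0.103 g 60.4
t 18.95 p [ 560.  -356.2  292.5] yawY 1.49 z [ 0.e+00  1.e-04 -1.e+00] F [-1.57  1.04 -3.89] M [-0.27  0.21  0.11] gap 0.107 g 60.4
t 19.35 p [ 560.  -356.1  292.5] yawY 1.49 z [ 1.e-04  1.e-04 -1.e+00] F [-1.71  0.35 -3.46] M [-0.35  0.23  0.17] gap 0.105 g 60.4
t 19.75 p [ 560.  -356.1  292.5] yawY 1.5 z [ 0.e+00  1.e-04 -1.e+00] F [-1.49  0.51 -2.32] M [-0.32  0.27  0.07] gap 0.11 g 60.4
[[271.9, 68.1, 0.59], [264.7, 76.0, 0.95]]
['pivot[297.3, 123.0]', 'bar_mid[289.4, 143.7]', 'bar_mid[236.5, 290.8]']
[[269.9, 64.5, 0.85], [265.3, 76.4, 0.9]]
['rod_touch[290.0, 144.3]', 'pivot[292.7, 127.2]', 'bar_mid[234.8, 291.2]', 'bar_mid[289.6, 143.6]', 'bar_mid[316.8, 182.1]']
[[268.7, 65.6, 0.71], [265.4, 77.4, 0.91]]
['rod_touch[291.2, 145.3]', 'seat_centre[290.3, 156.5]', 'pivot[293.5, 124.0]', 'bar_mid[290.4, 145.7]', 'bar_mid[235.9, 291.6]', 'bar_mid[204.9, 219.1]']
[[268.2, 62.7, 0.92], [264.0, 73.6, 0.55]]
['rod_touch[287.9, 144.0]', 'seat_centre[288.4, 144.5]', 'seat_centre[288.9, 156.1]', 'pivot[293.8, 120.2]', 'bar_mid[235.4, 292.1]', 'bar_mid[291.7, 142.6]']
```

View pics/v5.png

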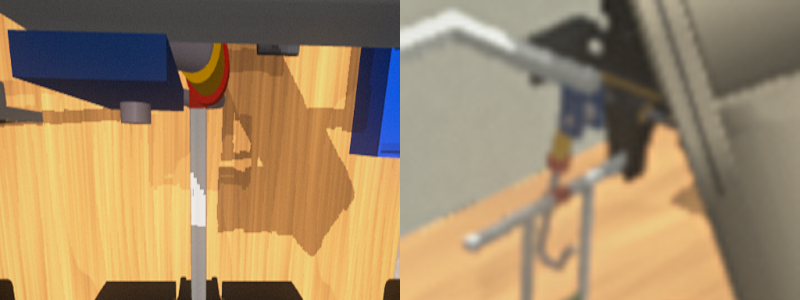

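The side view shows the hook leaning on the bar, with the J hanging through the window. It has rested there for over a second. Next I lower the bar along the rod while easing back to below the pivot.

Call:
jog_arm(series="0 -0.001 0.003 0 0 0 -1;0 -0.001 0.004 0 0 0 -1;0 -0.0015 0.005 0 0 0 -1;0 -0.0015 0.005 0 0 0 -1;0 -0.002 0.005 0 0 0 -1;0 -0.002 0.005 0 0 0 -1;0 -0.002 0.005 0 0 0 -1;0 -0.0015 0.005 0 0 0 -1;0 -0.001 0.004 0 0 0 -1;0 0 0.003 0 0 0 -1")

```text
time: 21.1
eef_pos: [546.4, -356.5, 248.1]
tcp_rot: [[-0.026, 1.0, -0.0], [1.0, 0.026, 0.0], [0.0, -0.0, -1.0]]
contact_force: [-0.0, 0.1, -3.0]
finger_gap: 0.107
grasp_force: 60.1
```

```bash
cat >> h.py <<'E'
def avg(n=8):
    F=[];M=[]
    for k in range(n):
        bot.get_image('side');o=bot.get_obs();F.append(o['contact_force']);M.append(o['ft_torque'])
    print('avgF',np.round(np.mean(F,0),2),'avgM',np.round(np.mean(M,0),3))
E
python3 - <<'E'
from h import *
o,R=st();avg(10)
w=wim();s=bot.get_image('side')
for c in('wrist','side'):
  for n in('rod_touch','seat_centre','bar_mid'):print(c,n,[np.round(d['pixel'],1).tolist()+[round(d['confidence'],2)] for d in bot.landmark_of(n,c)[:3]])
cv2.imwrite('pics/v6.png',np.hstack([cv2.resize(w['image'][:230],(400,300)),cv2.resize(s['image'][110:185,250:350],(400,300),interpolation=cv2.INTER_CUBIC)]))
E
```

```text
t 21.1 p [ 546.4 -356.5  248.1] yawY 1.48 z [-1.e-04  2.e-04 -1.e+00] F [-0.04  0.15 -3.03] M [-0.34  0.06  0.03] gap 0.107 g 60.1
avgF [-0.3  -0.25 -3.43] avgM [-0.358  0.097  0.02 ]
wrist rod_touch []
wrist seat_centre [[246.5, 68.3, 0.87]]
wrist bar_mid [[251.0, 62.1, 0.6]]
side rod_touch [[111.9, 329.6, 0.52], [291.0, 145.4, 0.49]]
side seat_centre [[293.8, 159.2, 0.53], [205.1, 219.7, 0.15]]
side bar_mid [[234.7, 291.0, 0.85], [292.9, 154.5, 0.72]]
```

View pics/v6.png

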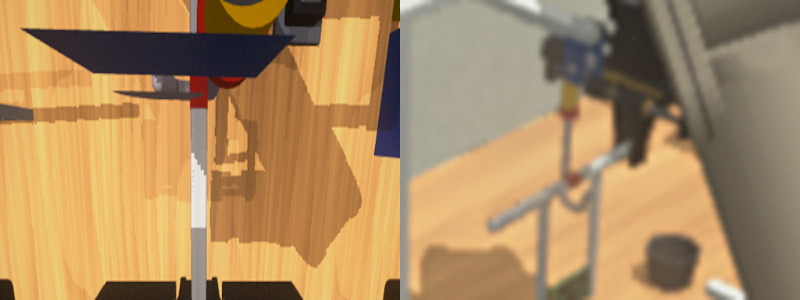

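The bar is at z of about 245, beside the rod with the J's tip on its -x side, so it is above the mouth as it should be. The clevis is seen at about columns 28–380 of the wrist picture, so I can check pivot x from it.

Run:
```python
from h import *
w=wim();f=1.28;g=230/300
print('cam',w['origin'])
for p in((82,77),(260,77),(22,29),(298,34)):print(p,np.round(atz(w,(p[0]*f,p[1]*g),355),1))
for n in('hanger','stand','pivot'):
    for d in bot.silhouettes(n,'wrist')[:2]:
        ys,xs=np.where(d['pixels']);print(n,round(d['confidence'],2),xs.min(),xs.max(),ys.min(),ys.max())
```

```text
cam [ 545.1380541  -285.22684013  392.03991578]
(82, 77) [ 527.6 -280.5  355. ]
(260, 77) [ 554.1 -279.8  355. ]
(22, 29) [ 519.3 -276.8  355. ]
(298, 34) [ 559.3 -276.2  355. ]
hanger 0.9 195 367 0 76
stand 0.58 33 418 0 77
pivot 0.75 34 417 0 76
pivot 0.38 195 367 0 75
```

Clevis centre is x = 541, y = -266, so I centre the bar there and go down.

Call:
jog_arm(series="0 -0.001 0.002 0 0 0 -1;0 -0.001 0.002 0 0 0 -1;0 -0.001 0.002 0 0 0 -1;0 0 0.002 0 0 0 -1;0 0 0.001 0 0 0 -1;0 0 0 0 0 0 -1")

```text
time: 22.8
eef_pos: [543.5, -356.5, 239.3]
tcp_rot: [[-0.026, 1.0, -0.0], [1.0, 0.026, 0.0], [0.0, -0.0, -1.0]]
contact_force: [-0.4, -0.3, -2.4]
finger_gap: 0.109
grasp_force: 60.1
```

Run:
```python
from h import *
o,R=st();A=[];B=[]
for k in range(5):
    s=bot.get_image('side');A.append(s['image'].astype(float))
    for d in bot.silhouettes('hanger','side')[:1]:
        ys,xs=np.where(d['pixels']);B.append((round(d['confidence'],2),xs.min(),xs.max(),ys.min(),ys.max()))
print(B)
p=o['eef_pos']+R@[90.8,.8,3.];print('bar',p)
for dz in(0,-9,-13,-20,-30,-40):print(dz,np.round(proj(s,p+[0,0,dz]),1))
x=np.array([541,-266,370.]);print('piv',proj(s,x))
S=np.mean(A,0)[115:178,262:325];cv2.imwrite('pics/v7.png',cv2.resize(S.astype(np.uint8),(630,630)[:2],interpolation=cv2.INTER_CUBIC)[:600])
```

```text
t 22.8 p [ 543.5 -356.5  239.3] yawY 1.49 z [-2.e-04  2.e-04 -1.e+00] F [-0.44 -0.27 -2.39] M [-0.39  0.05  0.04] gap 0.109 g 60.1
[(0.58, np.int64(290), np.int64(294), np.int64(131), np.int64(153)), (0.54, np.int64(171), np.int64(189), np.int64(228), np.int64(250)), (0.58, np.int64(290), np.int64(298), np.int64(124), np.int64(162)), (0.45, np.int64(290), np.int64(296), np.int64(131), np.int64(161))]
bar [ 541.96320393 -265.68566962  236.3130853 ]
0 [292.4 156.4]
-9 [292.2 158.4]
-13 [292.2 159.3]
-20 [292.  160.8]
-30 [291.9 163. ]
-40 [291.7 165.2]
piv [294.84902783 125.01373629]
```

View pics/v7.png

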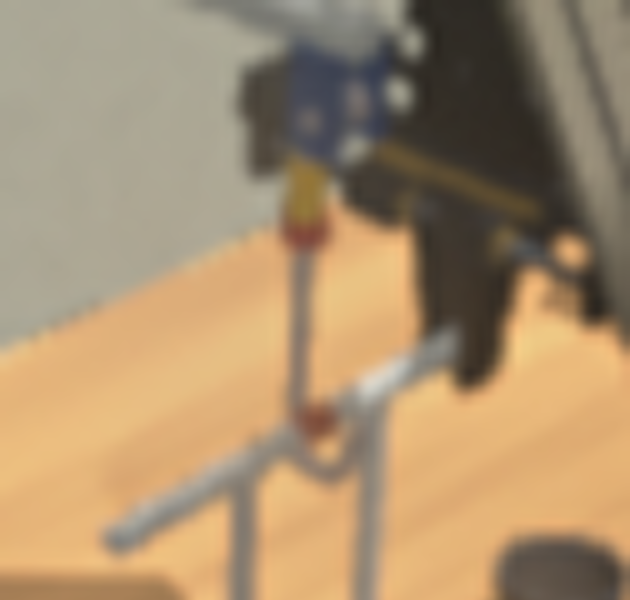

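The side crop shows the bar across the rod with the J's bottom at about row 162.5 and the bar at 157. That leaves around 10 mm to go. I go on in small steps.

Call:
jog_arm(series="0 0 0.001 0 0 0 -1;0 0 0.001 0 0 0 -1;0 0 0.001 0 0 0 -1;0 0 0.001 0 0 0 -1;0 0 0 0 0 0 -1")

```text
time: 23.8
eef_pos: [543.5, -356.5, 235.3]
tcp_rot: [[-0.026, 1.0, -0.0], [1.0, 0.026, 0.0], [0.0, -0.0, -1.0]]
contact_force: [0.5, 0.6, -3.1]
finger_gap: 0.11
grasp_force: 60.1
```

```bash
python3 -c "
from h import *
st();avg(6)"
```

```text
t 23.8 p [ 543.5 -356.5  235.3] yawY 1.49 z [-3.e-04  2.e-04 -1.e+00] F [ 0.48  0.55 -3.09] M [-0.42  0.01  0.04] gap 0.11 g 60.1
avgF [-0.15  0.2  -3.21] avgM [-0.355  0.058  0.008]
```

Call:
jog_arm(series="0 0 0.001 0 0 0 -1;0 0 0.001 0 0 0 -1;0 0 0 0 0 0 -1")

```text
time: 24.4
eef_pos: [543.5, -356.5, 233.3]
tcp_rot: [[-0.026, 1.0, -0.0], [1.0, 0.026, 0.0], [0.0, -0.0, -1.0]]
contact_force: [-0.1, -0.0, -3.9]
finger_gap: 0.106
grasp_force: 60.1
```

```bash
python3 -c "
from h import *
st();avg(6)"
```

```text
t 24.4 p [ 543.5 -356.5  233.3] yawY 1.49 z [-2.e-04  2.e-04 -1.e+00] F [-0.09 -0.04 -3.88] M [-0.33  0.1   0.02] gap 0.106 g 60.1
avgF [-0.36  0.05 -3.38] avgM [-0.37   0.065  0.016]
```

Still no load. Two millimetres at a time, with readings.

Call:
jog_arm(series="0 0 0.001 0 0 0 -1;0 0 0.001 0 0 0 -1;0 0 0 0 0 0 -1")

```text
time: 25.0
eef_pos: [543.5, -356.5, 231.3]
tcp_rot: [[-0.026, 1.0, -0.0], [1.0, 0.026, 0.0], [0.0, -0.0, -1.0]]
contact_force: [0.6, 0.4, -2.7]
finger_gap: 0.108
grasp_force: 60.3
```

```bash
python3 -c "
from h import *
st();avg(5)"
```

```text
t 25.0 p [ 543.5 -356.5  231.3] yawY 1.49 z [-1.e-04  2.e-04 -1.e+00] F [ 0.58  0.44 -2.75] M [-0.34  0.09 -0.01] gap 0.108 g 60.3
avgF [-0.06  0.33 -2.87] avgM [-0.324  0.088  0.024]
```

Call:
jog_arm(series="0 0 0.001 0 0 0 -1;0 0 0.001 0 0 0 -1;0 0 0 0 0 0 -1")

```text
time: 25.55
eef_pos: [543.5, -356.6, 229.4]
tcp_rot: [[-0.026, 1.0, -0.0], [1.0, 0.026, 0.0], [0.0, -0.0, -1.0]]
contact_force: [-0.5, 0.1, -2.5]
finger_gap: 0.106
grasp_force: 60.3
```

```bash
python3 -c "
from h import *
st();avg(5)"
```

```text
t 25.55 p [ 543.5 -356.6  229.4] yawY 1.49 z [-1.e-04  0.e+00 -1.e+00] F [-0.55  0.11 -2.47] M [-0.34  0.08  0.09] gap 0.106 g 60.3
avgF [-0.08 -0.45 -2.49] avgM [-0.287  0.089  0.036]
```

The load is starting to go over to the hook: Fz has risen from -3.3 to -2.5 N and Mx is falling. I continue gently.

Call:
jog_arm(series="0 0 0.001 0 0 0 -1;0 0 0.001 0 0 0 -1;0 0 0 0 0 0 -1")

```text
time: 26.1
eef_pos: [543.6, -356.7, 227.6]
tcp_rot: [[-0.026, 1.0, 0.0], [1.0, 0.026, -0.0], [-0.0, 0.0, -1.0]]
contact_force: [0.1, -0.8, 0.2]
finger_gap: 0.108
grasp_force: 60.2
```

```bash
python3 -c "
from h import *
st();avg(6)"
```

```text
t 26.1 p [ 543.6 -356.7  227.6] yawY 1.48 z [ 3.e-04 -1.e-04 -1.e+00] F [ 0.14 -0.78  0.19] M [-0.11  0.13 -0.01] gap 0.108 g 60.2
avgF [-0.12 -0.45  0.61] avgM [-0.115  0.088  0.027]
```

The hook bears all of it now: Fz is about +0.6 N and the bar sits 145 mm below the pivot. I hold a moment, take a touch off, then let go.

Call:
jog_arm(series="0 0 0 0 0 0 -1;0 0 0 0 0 0 -1;0 0 0 0 0 0 -1;0 0 -0.0003 0 0 0 -1;0 0 0 0 0 0 -1", squeeze=20)

```text
time: 26.9
eef_pos: [543.5, -356.6, 227.8]
tcp_rot: [[-0.026, 1.0, -0.0], [1.0, 0.026, 0.0], [0.0, -0.0, -1.0]]
contact_force: [0.5, -0.9, 0.4]
finger_gap: 0.114
grasp_force: 20.0
```

Run:
```python
from h import *
o,R=st();avg(5)
w=wim();s=bot.get_image('side')
d=bot.landmark_of('bar_mid','wrist')
print([(np.round(x['pixel'],1),x['confidence'],R.T@(atz(w,x['pixel'],o['eef_pos'][2]-3)-o['eef_pos'])) for x in d])
cv2.imwrite('pics/v8.png',np.hstack([cv2.resize(w['image'][:230],(400,300)),cv2.resize(s['image'][115:205,250:370],(400,300),interpolation=cv2.INTER_CUBIC)]))
```

```text
t 26.9 p [ 543.5 -356.6  227.8] yawY 1.49 z [-0.  0. -1.] F [ 0.47 -0.86  0.44] M [-0.24  0.05 -0.04] gap 0.114 g 20.0
avgF [-0.21 -0.78  0.72] avgM [-0.189  0.107 -0.003]
[(array([251.8,  61.7]), 0.96, array([90.76837747, -0.70813064,  3.0034297 ]))]
```

View pics/v8.png

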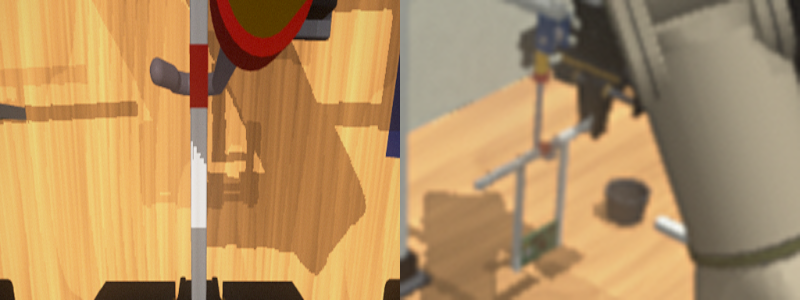

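The wrist view shows the red middle lying in the J, with the tip on the left at (160,73) and the rod on the right. I release.

Call:
jog_arm(series="0 0 0 0 0 0 -1;0 0 0 0 0 0 -1;0 0 0 0 0 0 -0.7;0 0 0 0 0 0 -0.6;0 0 0 0 0 0 -0.4;0 0 0 0 0 0 -0.2;0 0 0 0 0 0 0;0 0 0 0 0 0 0;0 0 0 0 0 0 0", squeeze=4)

```text
time: 28.2
eef_pos: [543.5, -356.6, 227.8]
tcp_rot: [[-0.026, 1.0, 0.0], [1.0, 0.026, 0.0], [0.0, 0.0, -1.0]]
contact_force: [-0.0, 0.4, -0.3]
finger_gap: 0.481
grasp_force: 0.0
```

Call:
jog_arm(series="0 0 -0.005 0 0 0 0;0 0 -0.01 0 0 0 0;0 0 -0.015 0 0 0 0;0 0 -0.02 0 0 0 0;0 0 -0.02 0 0 0 0;0 0 -0.015 0 0 0 0;0 0 -0.005 0 0 0 0;0 0 0 0 0 0 0;0 0 0 0 0 0 0;0 0 0 0 0 0 0")

```text
time: 29.2
eef_pos: [543.4, -356.3, 316.8]
tcp_rot: [[-0.026, 1.0, -0.001], [1.0, 0.026, 0.001], [0.001, -0.001, -1.0]]
contact_force: [0.5, -0.2, 0.2]
finger_gap: 0.501
grasp_force: 0.0
```

Run:
```python
from h import *
st();V=[]
for k in range(8):
    s=bot.get_image('side');V.append(s['image'].astype(int)[130:200,270:310])
    w=wim();d=bot.landmark_of('bar_mid','wrist');print([np.round(x['pixel'],1).tolist() for x in d[:1]],end=' ')
print([round(float(np.abs(a-V[-1]).mean()),2) for a in V])
cv2.imwrite('pics/v9.png',np.hstack([cv2.resize(w['image'],(400,300)),cv2.resize(s['image'][115:205,250:370],(400,300),interpolation=cv2.INTER_CUBIC)]))
```

```text
t 29.2 p [ 543.4 -356.3  316.8] yawY 1.49 z [-1.3e-03  8.0e-04 -1.0e+00] F [ 0.51 -0.2   0.21] M [-0.05  0.07  0.01] gap 0.501 g 0.0
[] [] [] [] [] [] [] [] [1.9, 0.81, 2.7, 5.73, 6.65, 4.77, 1.7, 0.0]
```

View pics/v9.png

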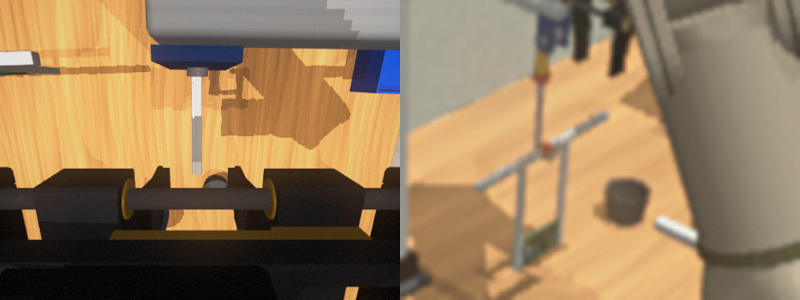

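The carrier hangs upright by its red middle, but it still sways a little. I wait and measure the sway.

Call:
jog_arm(series="0 0 0 0 0 0 0;0 0 0 0 0 0 0;0 0 0 0 0 0 0;0 0 0 0 0 0 0;0 0 0 0 0 0 0;0 0 0 0 0 0 0;0 0 0 0 0 0 0;0 0 0 0 0 0 0;0 0 0 0 0 0 0;0 0 0 0 0 0 0")

```text
time: 31.4
eef_pos: [543.5, -356.6, 317.8]
tcp_rot: [[-0.026, 1.0, 0.0], [1.0, 0.026, 0.0], [0.0, 0.0, -1.0]]
contact_force: [0.8, -0.9, 0.6]
finger_gap: 0.503
grasp_force: 0.0
```

Call:
jog_arm(series="0 0 0 0 0 0 0;0 0 0 0 0 0 0;0 0 0 0 0 0 0;0 0 0 0 0 0 0;0 0 0 0 0 0 0;0 0 0 0 0 0 0;0 0 0 0 0 0 0;0 0 0 0 0 0 0;0 0 0 0 0 0 0;0 0 0 0 0 0 0")

```text
time: 32.4
eef_pos: [543.5, -356.6, 317.8]
tcp_rot: [[-0.026, 1.0, 0.0], [1.0, 0.026, 0.0], [0.0, 0.0, -1.0]]
contact_force: [-0.3, -0.8, -0.6]
finger_gap: 0.504
grasp_force: 0.0
```

Run:
```python
from h import *
X=[]
for k in range(22):
    w=wim();I=w['image'].astype(int);r=[]
    for row in range(100,140,4):
        v=I[row,200:310];m=np.where((v[:,0]/v[:,2]>.85)&(v.max(1)>90))[0]
        if len(m):r.append(np.median(m)+200)
    c=np.median(r) if r else np.nan
    X.append(c)
print(np.round(X,1), round(bot.get_obs()['time'],2)); 
print('mm/px',(atz(w,(260,120),224)-atz(w,(250,120),224))/10, 'x of bar',atz(w,(np.nanmean(X),120),224))
```

```text
[245.5 245.5 245.5 246.5 247.5 248.5 249.5 250.5 251.5 251.5 251.5 251.5
 250.5 249.5 248.5 247.5 246.5 245.5 245.5 245.5 245.5 246.5] 33.5
mm/px [0.78531513 0.02059754 0.        ] x of bar [ 537.44051116 -296.51055193  224.        ]
```

The bar sways only ±2.4 mm, about 17 mm/s. I let it die down more, then check the lower end.

Call:
jog_arm(series="0 0 0 0 0 0 0;0 0 0 0 0 0 0;0 0 0 0 0 0 0;0 0 0 0 0 0 0;0 0 0 0 0 0 0;0 0 0 0 0 0 0;0 0 0 0 0 0 0;0 0 0 0 0 0 0;0 0 0 0 0 0 0;0 0 0 0 0 0 0")

```text
time: 34.5
eef_pos: [543.5, -356.6, 317.8]
tcp_rot: [[-0.026, 1.0, -0.0], [1.0, 0.026, 0.0], [0.0, -0.0, -1.0]]
contact_force: [-0.1, -0.0, 0.0]
finger_gap: 0.5
grasp_force: 0.0
```

Call:
jog_arm(series="0 0 0 0 0 0 0;0 0 0 0 0 0 0;0 0 0 0 0 0 0;0 0 0 0 0 0 0;0 0 0 0 0 0 0;0 0 0 0 0 0 0;0 0 0 0 0 0 0;0 0 0 0 0 0 0;0 0 0 0 0 0 0;0 0 0 0 0 0 0")

```text
time: 35.5
eef_pos: [543.5, -356.6, 317.8]
tcp_rot: [[-0.026, 1.0, -0.0], [1.0, 0.026, 0.0], [0.0, 0.0, -1.0]]
contact_force: [0.0, -0.1, -0.1]
finger_gap: 0.498
grasp_force: 0.0
```

Call:
jog_arm(series="0 0 0 0 0 0 0;0 0 0 0 0 0 0;0 0 0 0 0 0 0;0 0 0 0 0 0 0;0 0 0 0 0 0 0;0 0 0 0 0 0 0;0 0 0 0 0 0 0;0 0 0 0 0 0 0;0 0 0 0 0 0 0;0 0 0 0 0 0 0")

```text
time: 36.5
eef_pos: [543.5, -356.6, 317.8]
tcp_rot: [[-0.026, 1.0, 0.0], [1.0, 0.026, 0.0], [0.0, 0.0, -1.0]]
contact_force: [-0.5, -0.6, 0.0]
finger_gap: 0.499
grasp_force: 0.0
```

Call:
jog_arm(series="0 0 0 0 0 0 0;0 0 0 0 0 0 0;0 0 0 0 0 0 0;0 0 0 0 0 0 0;0 0 0 0 0 0 0;0 0 0 0 0 0 0;0 0 0 0 0 0 0;0 0 0 0 0 0 0;0 0 0 0 0 0 0;0 0 0 0 0 0 0")

```text
time: 37.5
eef_pos: [543.5, -356.5, 317.8]
tcp_rot: [[-0.026, 1.0, -0.0], [1.0, 0.026, 0.0], [0.0, -0.0, -1.0]]
contact_force: [-0.3, 0.5, -0.3]
finger_gap: 0.501
grasp_force: 0.0
```

Run:
```python
from h import *
X=[];G=[]
for k in range(20):
    s=bot.get_image('side');I=s['image'].astype(float)
    w=I[178:197,284:304];m=np.clip((w[:,:,1]-w[:,:,2])/20,0,1)
    G.append(((m*np.arange(284,304)).sum()/m.sum(),(m.T*np.arange(178,197)).sum()/m.sum()))
G=np.array(G);print(np.round(G.T,2).tolist(),m.sum(),round(bot.get_obs()['time'],2))
p=np.array([541,-266,100.]);print(proj(s,p),proj(s,p+[10,0,0])-proj(s,p))
```

```text
[[287.89, 289.07, 289.39, 289.44, 289.1, 289.16, 289.26, 289.23, 289.41, 288.8, 288.73, 287.96, 288.35, 288.07, 288.28, 288.0, 288.27, 287.81, 288.26, 288.9], [192.0, 190.79, 191.22, 191.39, 192.03, 191.74, 191.59, 192.48, 191.38, 191.2, 190.82, 191.56, 190.0, 190.57, 190.55, 191.19, 190.33, 192.38, 191.12, 192.33]] 1.05 38.5
[290.52908373 185.31459508] [-1.81452336 -1.02959504]
```

The lower end moves only about ±4 mm (about 30 mm/s), well inside the limit. I hand in.

```bash
python3 -c "
from h import *
print(bot.finish_job())"
```

```text
the job is handed in; nothing more can be done
None
```

The carrier is hanging upright from the hook by the red middle of its bar, released and with the arm clear. I handed the job in at about 38.5 s; the hand-in returned no verdict.

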